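# Load the work-stop rod into its spring-plunger clamp

## Task

Fit the work stop on the machine table: lift the steel rod with the orange head off its yellow rest, lay it in the V-cradle of the blue clamp with its plain nose towards the clamp block, and let go of it while it is still well short of home. Then push it in by its head until the head sits against the end of the cradle and the side plunger has snapped into the rod's groove, and leave it there; do not disturb the other things on the table.

Things in the scene. Friction and masses are not known exactly. Their poses are not given: they have to be found in the camera images.
- rod_mid (a point): Middle of the round steel shank of the loose rod, on its axis. Shank 16 mm in diameter, 175 mm long; rod 0.2 to 0.35 kg. x runs along the rod towards its nose (tip at x = +87.5 mm); y, z about the rod do not matter. Balance point near x = -5 mm. On the rest the axis is level, 45 mm above the table, and the shank is free for fingers from x = -18 to +53 mm.
- rod_nose (a point): Tip of the rod's plain rounded nose (radius 8 mm), on the rod's axis, 87.5 mm from rod_mid; axes as rod_mid. A groove 10 mm wide and 3 mm deep goes round the shank 15 to 25 mm behind this tip.
- rod_head (a point): Centre of the outer flat end of the rod's orange bumper head, on the axis, 101.5 mm behind rod_mid (x = -101.5 mm there); axes as rod_mid. The head is a disc 28 mm in diameter, 14 mm thick; its inner face is 87.5 mm behind rod_mid.
- clamp_axis (a point): Point on the axis of the fixed blue clamp, 45 mm above the table, over the gap of its cradle. x: level, the way the rod is pushed; z up. Along x: rear V post -60 to -46 mm, open gap -46 to +30 (base top 10 mm above the table), front V post +30 to +60, block with bore +68 to +120. A rod lying in both 90-degree Vs has its axis here; V walls rise 7 mm above it and spread 47 mm.
- clamp_mouth (a point): Centre of the bore's mouth on the block's face, 68 mm ahead of clamp_axis; axes as there. Bore square, 17.6 mm wide; block top 63 mm above the table, with a window over the plunger. A rod laid with its nose tip 8 to 25 mm short of the mouth lies balanced in the cradle. Home: nose tip 47 mm past the mouth (115 mm ahead of clamp_axis).
- clamp_stop (a point): Point on the clamp's axis at the outer end of the rear V post, 60 mm behind clamp_axis (its x = -60 mm); axes as there. The rod is home when the inner face of the orange head meets this end; it can go no further. rod_mid is then 27.5 mm ahead of clamp_axis.
- plunger (a joint): Travel (m) of the ball-nosed spring plunger with a red knob on the side of the block (clamp's -y side, 95 mm ahead of clamp_axis). 0: fully in, as when the bore is empty; 0.008: fully out. About 0.003 to 0.005 while the shank rides past, 0 to 0.0018 in the rod's groove. Spring 7 N at 0, 14 N at 0.005; pushing the rod past takes about 5 to 18 N.
- rest: Fixed yellow rest holding the rod at the start: base 130 x 60 x 10 mm, V posts at x = -60 to -46 and +30 to +44 mm, walls up to 52 mm high. Origin: underside, between the posts; x along the rod towards its nose. rod_mid starts 23 to 28 mm behind the origin, 45 mm up.
- parallel_bar: Bystander: ground steel bar 25 x 200 x 25 mm, long along its y, origin at the centre of its underside.
- chuck_jaw: Bystander: stepped steel chuck jaw 70 x 32 mm, 42 mm high, origin at the centre of its underside.
- wrench: Bystander: open-ended wrench lying flat, origin on its underside.
- oil_bottle: Bystander: yellow oil bottle with red cap, 52 mm in diameter, 130 mm high, origin at the centre of its underside.
Mind the look-alikes: they are no part of the job. What is meant by the part that bears clamp_axis is not green or turquoise, and is the larger of those in its own colour.

How it is judged:
On the way, in this order (a step that is already met when the one before it is completed fails the run):
1. the rod lies let go in both Vs of the cradle, nose towards the block, at least 15 mm short of home (x of rod_nose in the frame of clamp_axis between 0.03 and 0.1 m and z of rod_nose in the frame of clamp_axis between -0.006 and 0.006 m and z of rod_mid in the frame of clamp_axis between -0.006 and 0.006 m and y of rod_nose in the frame of clamp_axis between -0.006 and 0.006 m and angle between the x axis of rod_mid and the x axis of clamp_axis, either way round below 0.06 rad and contact force between the fingers and rod below 0.2 N and linear speed of rod below 0.02 m/s), for 0.2 s.
2. the rod is pushed in so that its shank rides over and forces back the side plunger (value of joint plunger above 0.0026 m and x of rod_nose in the frame of clamp_axis above 0.09 m).
At the end, for the whole second after the job is handed in: The rod lies at rest in the clamp, along its axis within 0.05 rad and 3 to 4 mm, its nose tip within 3 mm of home (115 mm ahead of clamp_axis), and the plunger has sprung back into the groove (joint below 2.2 mm) (x of rod_nose in the frame of clamp_axis between 0.112 and 0.118 m and y of rod_nose in the frame of clamp_axis between -0.003 and 0.003 m and z of rod_nose in the frame of clamp_axis between -0.004 and 0.004 m and angle between the x axis of rod_mid and the x axis of clamp_axis, either way round below 0.05 rad and value of joint plunger below 0.0022 m and linear speed of rod below 0.01 m/s); the robot touches nothing.
It fails at once if a bystander (bar, chuck jaw, wrench or bottle) is moved more than 20 mm (distance of any of parallel_bar, chuck_jaw, wrench, oil_bottle from where it was at the start of the episode above 0.02 m).
It also fails if it takes over 54 s, if anything falls off the work surface, if the arm or the gripper's body presses on something with over 40 N, if the wrist force passes 120 N, or if a joint passes its speed limit or range.

## Robot

A 6-joint arm with a two-finger parallel gripper is mounted at the origin on the work surface. World frame = base frame: x ahead of the robot, y to its left, z up, the work surface at z = 0. Lengths are in m, angles in rad, forces in N, time in s.
With the tool pointing down it reaches from about 0.425 to 0.95 m from the base axis. Payload 3.5 kg.
Tool frame: the origin (TCP) lies on the centre line of the jaws, within the pads' length; the fingertips stand 11 mm ahead of it and the grasp point (between the pads) lies 8 mm behind it; z points along the fingers, y is the line along which they close (so a half turn about z gives the same grasp; the last joint's range is limited). The gripper opens to 85 mm and grips with 20 to 120 N. Pads are 22 mm wide; open, the fingers measure 114 mm over their backs; the gripper's body (76 mm by 85 mm) begins 54 mm behind the grasp point. The pads swing forward as they close: fully open they stand 13 mm farther back than shut.
Start: joints at [-1.394, 0.286, 1.577, -0, 1.279, -0.15], TCP at [0.217, -0.639, 0.242] pointing down, gripper open.
Joint ranges: [-2.77, 2.77], [-0.9, 2.22], [0.21, 2.48], [-1.53, 4.67], [0.24, 2.81], [-2.84, 2.84]. Speed limits (rad/s): [2.79, 2.79, 3.14, 3.14, 3.14, 3.14].

## Interface

Orientations are given as a 3x3 rotation matrix whose columns are the frame's x, y, z axes.
In Python, from station import bot gives the robot as it stands.
- The arm moves only by the tool servo_tool, never from a script. Its argument "deltas" is a list of rows, each a list of 5 numbers: the opening, from 0 (shut) to 1 (fully open), then the shift along the world's x, y, z in m, then the turn about the world's z in degrees. A call has 1 to 20 rows; each row is the pose to reach, as a shift and turn from the pose commanded when the call began; what a row does not reach only later rows make up. A row lasts 1/12 s, in which the tool goes at most 41.7 mm and 7.16 degrees, less where a joint would pass 70% of its speed; a pose out of reach is approached as far as the arm can. A call with a gripper value outside its range is refused whole. The fingers move at their own pace and stop on an object; "grip_force" is the grip in N (left out, the last holds). Time passes only in rows, so rows that repeat a pose let the fingers close. It gives the time, the measured TCP pose, the force, the opening and the grip force at its end, in the units of the state.
- bot.state(): the state, without advancing time (a new reading comes with each control period).
- bot.get_image(name): name is "side" or "top"; returns the picture (420x560x3 uint8, blue, green, red); there is no depth.
- bot.camera_params(name): a dict with "intrinsics" (3x3 intrinsics, pixels), "distortion" ([k1, k2, p1, p2, k3] as OpenCV has them; the pictures are not rectified), "R" (3x3) and "t" (3): a world point X has camera coordinates R X + t. Camera axes: x right, y down, z forward; pixel columns grow to the right and rows downward; lengths in m; the calibration is good to about 2 mm. A picture is of the moment at which its call begins. camera_params takes no time and is no camera call.
- bot.job_done(): hands the job in; it is judged then, once.
The state is a dict: "t": time; "joint_pos": joint angles; "joint_vel": joint speeds; "effort": joint torques, N m; "eef_pos": TCP position; "ee_rot": TCP orientation; "contact_force": force on the tool from outside, world axes, zero at the start; "moment": the same for the moment, N m; "gripper_width": finger opening in m; "grip_force": force on a finger pad.
Only numpy, scipy, OpenCV 4.12 (cv2) and the standard library are available. Lean on these libraries where they do the work, as an engineer would, in place of code of your own. Each camera call takes 0.05 s, during which the arm holds its last target. There are 200 camera calls.

## Working session

There is one attempt and no reset: what is moved stays moved. The work goes in short steps, Python scripts to look and compute and a tool call to move; the robot and the scene stay as the last step left them, time stands still between calls to the robot, and variables do not carry over. Pictures are saved under pics/ and viewed, at most 11 in all, crops included, and the job is handed in when it is done.

Besides the shell and the picture viewer there is one more tool, called after "Emit:" as name(argument=value, ...), one argument or row to a line, values as JSON. servo_tool: Moves the arm, as the interface text tells. Its arguments: {"type":"object","properties":{"deltas":{"type":"array"},"grip_force":{"type":"number"}},"required":["deltas"]}

```bash
mkdir -p pics
cat > h.py <<'E'
import numpy as np, cv2
from station import bot
def ray(n,uv):
    p=bot.camera_params(n);K=np.array(p["intrinsics"]);R=np.array(p["R"]);t=np.array(p["t"])
    q=cv2.undistortPoints(np.array(uv,float).reshape(-1,1,2),K,np.array(p["distortion"])).reshape(-1,2)
    d=np.c_[q,np.ones(len(q))]@R
    return -R.T@t,d
def onz(n,uv,z):
    o,d=ray(n,uv);return o+d*((z-o[2])/d[:,2])[:,None]
def proj(n,X):
    p=bot.camera_params(n)
    return cv2.projectPoints(np.array(X,float).reshape(-1,3),cv2.Rodrigues(np.array(p["R"]))[0],np.array(p["t"],float),np.array(p["intrinsics"]),np.array(p["distortion"]))[0].reshape(-1,2)
E
python3 - <<'E'
from h import *
for n in("top","side"):
    cv2.imwrite(f"pics/{n}0.png",bot.get_image(n)); print(n,ray(n,[[280,210]]))
print(bot.state()["t"])
E
```

```text
top (array([0.33579586, 0.01370293, 1.08999   ]), array([[ 2.16781829e-01, -8.17612643e-04, -9.76240990e-01]]))
side (array([0.17384434, 0.88619338, 1.07234282]), array([[ 0.2803629 , -0.63822909, -0.7171266 ]]))
0.1
```

View pics/top0.png

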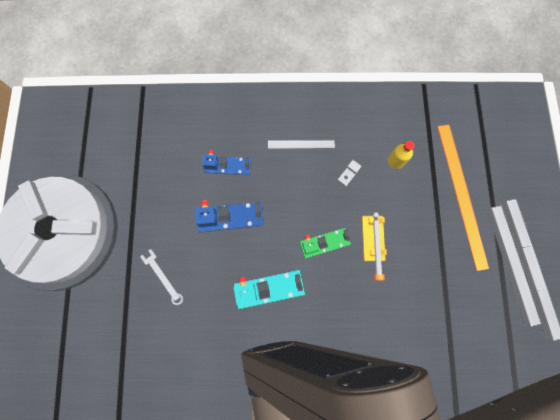

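View pics/side0.png

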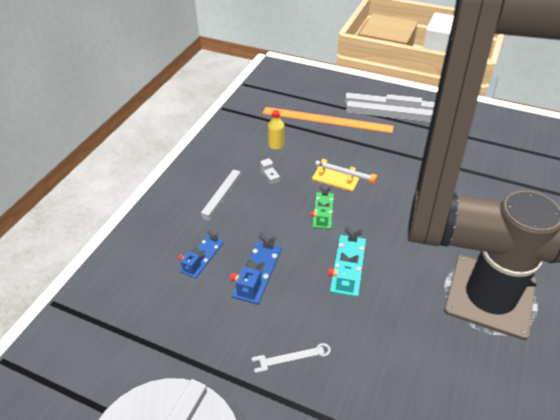

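The top view shows four clamps: small blue (227,165), large blue (230,216), green (325,243) and turquoise (269,289). The one meant is the large blue clamp at (230,216): not green or turquoise, and bigger than the other blue one. Its block with the red knob is at the left, so the rod goes towards +y. The rod is on the yellow rest at (375,240), nose up in the image, orange head at (380,277). I'll confirm in an enlarged crop and measure.

Run:
```python
from h import *
t=cv2.imread("pics/top0.png");s=cv2.imread("pics/side0.png")
a=cv2.resize(t[185:245,185:275],None,fx=5,fy=5,interpolation=cv2.INTER_CUBIC)
b=cv2.resize(t[205:285,355:395],None,fx=5,fy=5,interpolation=cv2.INTER_CUBIC)[:300*4//3]
c=cv2.resize(s[230:305,225:290],None,fx=4,fy=4,interpolation=cv2.INTER_CUBIC)
o=np.zeros((600,750,3),np.uint8);o[:300,:450]=a;o[:400,450:650]=b;o[300:600,:260]=c
cv2.imwrite("pics/crop.png",o)
H=cv2.cvtColor(t,cv2.COLOR_BGR2HSV)
m=((H[...,0]>105)&(H[...,0]<128)&(H[...,1]>150)&(H[...,2]>50)).astype(np.uint8)
m=cv2.morphologyEx(m,cv2.MORPH_CLOSE,np.ones((7,7)))
n,l,st,ce=cv2.connectedComponentsWithStats(m)
for i in range(1,n):
    if st[i,4]>200:
        r=cv2.minAreaRect(np.argwhere(l==i)[:,::-1].astype(np.float32));print("blue",st[i],r,onz("top",cv2.boxPoints(r),.01).round(3).tolist())
# orange head
sub=np.zeros(t.shape[:2],bool);sub[265:290,365:395]=1
m=sub&(H[...,0]<15)&(H[...,1]>150)&(H[...,2]>120)
p=np.argwhere(m)[:,::-1];print("head",p.mean(0),p.min(0),p.max(0),len(p),onz("top",[p.mean(0)],.045))
sub[:]=0;sub[205:272,362:392]=1
m=(sub&(H[...,1]<70)&(H[...,2]>90))
p=np.argwhere(m)[:,::-1].astype(np.float32);r=cv2.minAreaRect(p)
print("shank",r,p[:,1].min(),p[:,1].max());vx,vy,x,y=cv2.fitLine(p,cv2.DIST_HUBER,0,.01,.01).ravel();print(vx,vy,x,y)
for v in (p[:,1].min(),p[:,1].max()):print(onz("top",[[x+(v-y)*vx/vy,v]],.045))
```

```text
blue [203 155  47  19 633] ((226.11721801757812, 164.15586853027344), (46.39204788208008, 17.078664779663086), 2.8624050617218018) [[0.696, 0.243, 0.01], [0.75, 0.243, 0.01], [0.741, 0.102, 0.01], [0.687, 0.105, 0.01]]
blue [ 195  203   68   28 1274] ((228.83197021484375, 216.65162658691406), (22.81501007080078, 66.36270141601562), 84.80557250976562) [[0.583, 0.262, 0.01], [0.599, 0.069, 0.01], [0.532, 0.063, 0.01], [0.516, 0.253, 0.01]]
head [376.22222222 277.11111111] [374 275] [383 279] 18 [[ 0.37793972 -0.24732846  0.045     ]]
shank ((376.5, 238.0), (66.0, 29.0), 90.0) 205.0 271.0
0.0037402583 -0.999993 379.03802 239.10553
[[ 0.57948787 -0.26878992  0.045     ]]
[[ 0.39430816 -0.25577484  0.045     ]]
```

View pics/crop.png

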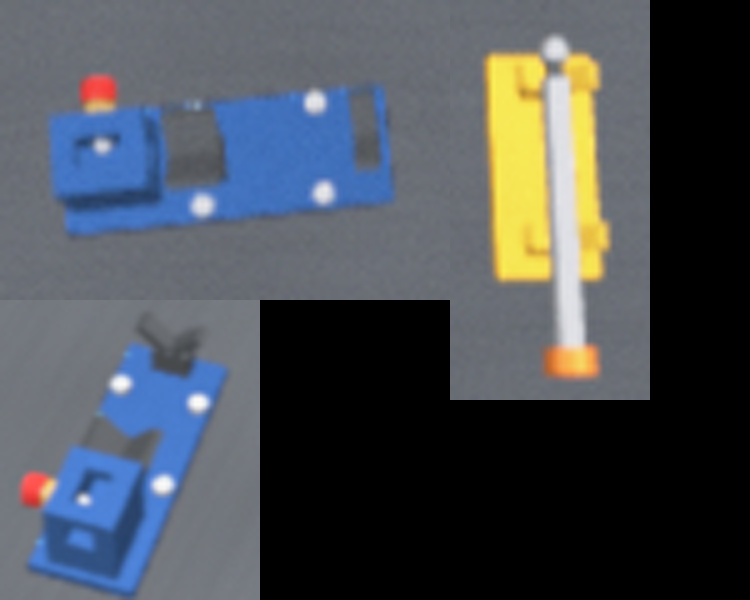

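The crop confirms the large blue clamp: block with red knob and window at the crop's left (100,155), front V at (195,147), rear V at (366,128). The rod's nose is at crop (555,37), its orange head at (572,362). Next: cast these points.

Run:
```python
from h import *
def A(P,z,ox=0,oy=0,bx=185,by=185):
    P=np.array(P,float);return onz("top",np.c_[(P[:,0]-ox+.5)/5-.5+bx,(P[:,1]-oy+.5)/5-.5+by],z)
f=lambda P,z:A(P,z,450,0,355,205)
nose=f([[555.5,36]],.045)[0];hd=f([[572,347],[572,376]],.045)
print("nose",nose,"head in/out",hd,"len",np.linalg.norm(hd[1]-nose)); u=hd[1]-nose
print("rod yaw",np.degrees(np.arctan2(-u[1],-u[0])), "mid",nose+u*87.5/189)
bt=A([[50,115],[148,108],[158,190],[57,200]],.063);print("block top\n",bt)
print("sides",np.linalg.norm(np.diff(bt[[0,1,2,3,0]],axis=0),axis=1),"c",bt.mean(0))
rv=A([[350,93],[377,88],[382,165],[356,171]],.052);print("rear V top?\n",rv,rv.mean(0))
fv=A([[167,110],[210,105],[226,180],[168,189]],.052);print("front V\n",fv,fv.mean(0))
be=A([[383,87],[394,201],[66,236]],.01);print("base",be)
```

```text
nose [ 0.55985165 -0.2575983   0.045     ] head in/out [[ 0.38620556 -0.25547334  0.045     ]
 [ 0.37061907 -0.254467    0.045     ]] len 0.18925848259668862
rod yaw -0.9480060984428351 mid [ 0.47224397 -0.25614863  0.045     ]
block top
 [[0.57310221 0.25021675 0.063     ]
 [0.57653839 0.19572053 0.063     ]
 [0.53009704 0.18888883 0.063     ]
 [0.52504209 0.24444577 0.063     ]]
sides [0.05460444 0.04694115 0.05578643 0.04840537] c [0.55119493 0.21981797 0.063     ]
rear V top?
 [[0.58662012 0.08411129 0.052     ]
 [0.58936058 0.06892009 0.052     ]
 [0.54511371 0.06605271 0.052     ]
 [0.54184947 0.08054674 0.052     ]] [0.56573597 0.07490771 0.052     ]
front V
 [[0.57785276 0.18694154 0.052     ]
 [0.58049068 0.16280937 0.052     ]
 [0.53746983 0.15297724 0.052     ]
 [0.53268951 0.1852044  0.052     ]] [0.55712569 0.17198314 0.052     ]
base [[0.60018762 0.06763949 0.01      ]
 [0.53228878 0.06121149 0.01      ]
 [0.51367343 0.25034176 0.01      ]]
```

Run:
```python
from h import *
s=bot.state();R=np.array(s["ee_rot"]);print(s["t"],s["eef_pos"],R.round(3).tolist(),s["gripper_width"])
print("tool y yaw",np.degrees(np.arctan2(R[1,1],R[0,1])),"to go",np.array([.480,-.256,.15])-s["eef_pos"])
```

```text
0.1 [ 0.21658586 -0.63869697  0.24104827] [[0.947, 0.321, -0.0], [0.321, -0.947, 0.002], [0.0, -0.002, -1.0]] 0.08532766150965501
tool y yaw -71.27775743001773 to go [ 0.26341414  0.38269697 -0.09104827]
```

Emit:
servo_tool(
  deltas=[
    [0.6, 0.02, 0.03, 0, -2],
    [0.6, 0.04, 0.06, 0, -4],
    [0.6, 0.06, 0.09, 0, -6],
    [0.6, 0.08, 0.12, 0, -8],
    [0.6, 0.1, 0.15, 0, -10],
    [0.6, 0.12, 0.18, 0, -12],
    [0.6, 0.14, 0.21, 0, -14],
    [0.6, 0.16, 0.24, -0.01, -16],
    [0.6, 0.18, 0.27, -0.02, -18],
    [0.6, 0.2, 0.3, -0.03, -19.7],
    [0.6, 0.22, 0.33, -0.05, -19.7],
    [0.6, 0.24, 0.355, -0.07, -19.7],
    [0.6, 0.255, 0.373, -0.09, -19.7],
    [0.6, 0.263, 0.383, -0.1, -19.7],
    [0.6, 0.263, 0.383, -0.1, -19.7],
    [0.6, 0.263, 0.383, -0.1, -19.7],
    [0.6, 0.263, 0.383, -0.1, -19.7],
  ],
  grip_force=60,
)

```text
t: 1.52
eef_pos: [0.4798, -0.2576, 0.1434]
ee_rot: [[1.0, -0.018, 0.001], [-0.018, -1.0, -0.002], [0.001, 0.001, -1.0]]
contact_force: [-0.7, 0.7, 0.1]
gripper_width: 0.0513
grip_force: 0.0
```

Run:
```python
from h import *
s=bot.state();R=np.array(s["ee_rot"]);print(s["t"],s["eef_pos"],"yaw",np.degrees(np.arctan2(R[1,1],R[0,1])),s["joint_pos"])
a=bot.get_image("top")[180:300,310:430];b=bot.get_image("side")[110:230,270:390]
cv2.imwrite("pics/app.png",cv2.resize(np.hstack([a,b]),None,fx=3.3,fy=3.3,interpolation=cv2.INTER_CUBIC))
```

```text
1.5167 [ 0.47983474 -0.25763092  0.14341054] yaw -91.01776930738939 [-6.78860148e-01  1.04591661e-01  1.97969902e+00 -5.78918757e-04
  1.05553486e+00  9.09983623e-01]
```

View pics/app.png

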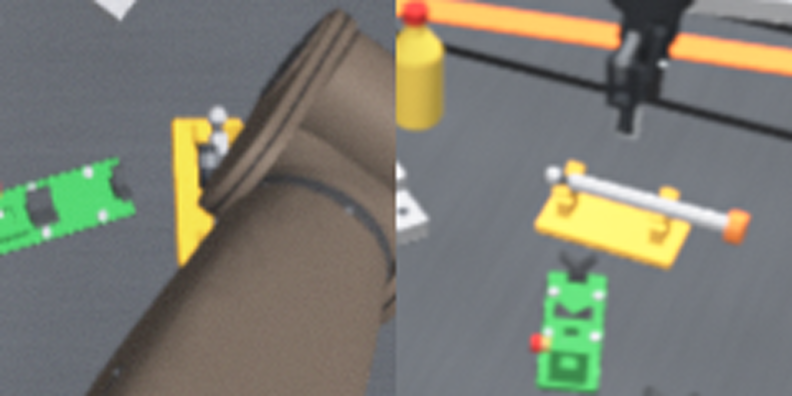

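The side crop shows the gripper above the shank, between the rest's two posts (crop ~(625,130) above the rod line (555,174)-(735,225)). Descend and grip.

Emit:
servo_tool(
  deltas=[
    [0.6, 0, 0.001, -0.02, 0],
    [0.6, 0, 0.001, -0.04, 0],
    [0.6, 0, 0.001, -0.06, 0],
    [0.6, 0, 0.001, -0.08, 0],
    [0.6, 0, 0.001, -0.095, 0],
    [0.6, 0, 0.001, -0.104, 0],
    [0.6, 0, 0.001, -0.104, 0],
    [0.6, 0, 0.001, -0.104, 0],
    [0.6, 0, 0.001, -0.104, 0],
    [0.3, 0, 0.001, -0.104, 0],
    [0.2, 0, 0.001, -0.104, 0],
    [0, 0, 0.001, -0.104, 0],
    [0, 0, 0.001, -0.104, 0],
    [0, 0, 0.001, -0.104, 0],
    [0, 0, 0.001, -0.104, 0],
    [0, 0, 0.001, -0.104, 0],
    [0, 0, 0.001, -0.104, 0],
    [0, 0, 0.001, -0.104, 0],
  ],
  grip_force=60,
)

```text
t: 3.12
eef_pos: [0.4803, -0.2529, 0.0395]
ee_rot: [[1.0, -0.018, 0.0], [-0.018, -1.0, 0.005], [0.0, -0.005, -1.0]]
contact_force: [-0.3, 8.4, 6.9]
gripper_width: 0.0142
grip_force: 58.3
```

Emit:
servo_tool(
  deltas=[
    [0, 0, 0.003, 0.005, 0],
    [0, 0, 0.003, 0.02, 0],
    [0, 0, 0.003, 0.04, 0],
    [0, 0, 0.003, 0.06, 0],
    [0, 0, 0.003, 0.08, 0],
    [0, 0, 0.003, 0.1, 0],
    [0, 0, 0.003, 0.11, 0],
    [0, 0, 0.003, 0.11, 0],
    [0, 0, 0.003, 0.11, 0],
  ],
)

```text
t: 3.87
eef_pos: [0.4796, -0.2522, 0.1482]
ee_rot: [[1.0, -0.017, 0.0], [-0.017, -1.0, -0.0], [0.0, 0.0, -1.0]]
contact_force: [0.4, -0.4, -3.2]
gripper_width: 0.0141
grip_force: 58.5
```

Run:
```python
from h import *
s=bot.state();R=np.array(s["ee_rot"]);e=np.array(s["eef_pos"]);print(s["t"],e,"yaw",np.degrees(np.arctan2(R[1,1],R[0,1])),s["gripper_width"],s["contact_force"])
ax=R[:,0];g=e-.008*R[:,2]
im=bot.get_image("side")
print("exp nose",proj("side",g+ax*.0795),"head",proj("side",g-ax*.1095),proj("side",g))
x0,y0=proj("side",g)[0].astype(int)-[70,60]
print(x0,y0);cv2.imwrite("pics/lift.png",cv2.resize(im[max(y0,0):y0+120,x0:x0+140],None,fx=5,fy=5,interpolation=cv2.INTER_CUBIC))
```

```text
3.8667 [ 0.47956076 -0.25221244  0.14816873] yaw -90.97442473672177 0.014051984920857002 [ 0.37293736 -0.42370866 -3.18955847]
exp nose [[316.04964146 132.87130162]] head [[379.75686304 149.7076692 ]] [[342.24617506 139.79540781]]
272 79
```

View pics/lift.png

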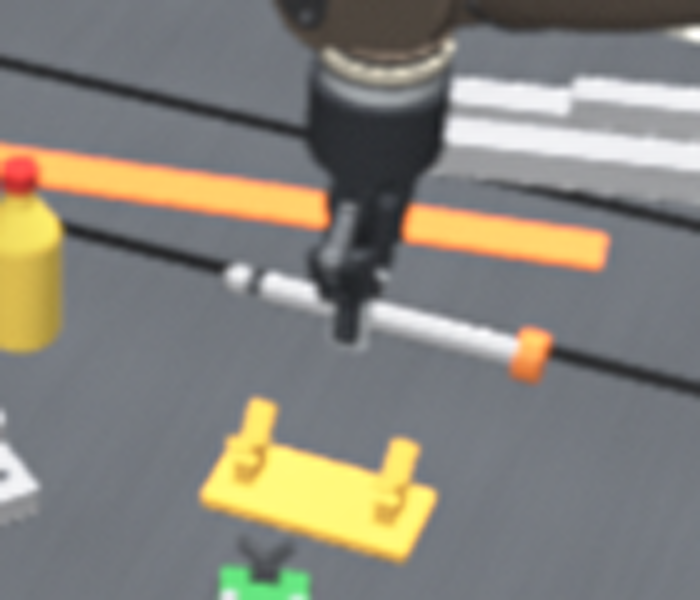

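The rod hangs level in the jaws (nose at side px (317,134), head at (381,150), within ~1 px of the positions expected). Swing over the clamp at this height.

Emit:
servo_tool(
  deltas=[
    [0, 0.003, 0.01, 0, 3],
    [0, 0.008, 0.03, 0, 8],
    [0, 0.013, 0.053, 0, 14],
    [0, 0.018, 0.076, 0, 20],
    [0, 0.023, 0.1, 0, 26],
    [0, 0.028, 0.124, 0, 32],
    [0, 0.034, 0.148, 0, 38],
    [0, 0.039, 0.172, 0, 44.5],
    [0, 0.045, 0.196, 0, 51],
    [0, 0.05, 0.22, 0, 57.5],
    [0, 0.056, 0.244, 0, 64],
    [0, 0.061, 0.268, 0, 70.5],
    [0, 0.067, 0.292, 0, 77],
    [0, 0.072, 0.315, 0, 83],
    [0, 0.077, 0.337, 0, 89],
    [0, 0.081, 0.354, 0, 94],
    [0, 0.083, 0.362, 0, 96.7],
    [0, 0.083, 0.362, 0, 96.7],
    [0, 0.083, 0.362, 0, 96.7],
    [0, 0.083, 0.362, 0, 96.7],
  ],
)

```text
t: 5.58
eef_pos: [0.5619, 0.1092, 0.1469]
ee_rot: [[-0.098, 0.995, -0.003], [0.995, 0.098, -0.0], [-0.0, -0.003, -1.0]]
contact_force: [-0.2, -0.5, -2.6]
gripper_width: 0.0141
grip_force: 58.6
```

Emit:
servo_tool(
  deltas=[
    [0, 0, 0, -0.02, 0],
    [0, 0, 0, -0.04, 0],
    [0, 0, 0, -0.055, 0],
    [0, 0, 0, -0.065, 0],
    [0, 0, 0, -0.065, 0],
    [0, 0, 0, -0.065, 0],
  ],
)

```text
t: 6.08
eef_pos: [0.5624, 0.1091, 0.0829]
ee_rot: [[-0.098, 0.995, -0.001], [0.995, 0.098, -0.0], [0.0, -0.001, -1.0]]
contact_force: [-0.1, 0.5, -2.9]
gripper_width: 0.0142
grip_force: 58.8
```

```bash
cat > look.py <<'E'
import sys
from h import *
n=sys.argv[1]
s=bot.state();R=np.array(s["ee_rot"]);e=np.array(s["eef_pos"]);print(s["t"],e,"yaw",np.degrees(np.arctan2(R[1,1],R[0,1])),s["gripper_width"],s["contact_force"])
b=bot.get_image("side");a=bot.get_image("top")
# left: side crop x 215-315,y 215-315 x5 ; right: top crop x 185-285,y175-235 x3
o=np.zeros((500,800,3),np.uint8);o[:,:500]=cv2.resize(b[210:310,215:315],None,fx=5,fy=5,interpolation=cv2.INTER_CUBIC)
o[:300,500:]=cv2.resize(a[170:270,185:285],None,fx=3,fy=3,interpolation=cv2.INTER_CUBIC)
cv2.imwrite(f"pics/{n}.png",o);cv2.imwrite(f"pics/{n}_s.png",b);cv2.imwrite(f"pics/{n}_t.png",a)
g=e-.008*R[:,2];ax=-R[:,0]*np.sign(R[1,0])*-1
print("ax",ax,"exp nose side",proj("side",g+ax*.0775),"head",proj("side",g-ax*.1115),"g",proj("side",g))
E
python3 look.py over
```

```text
6.0833 [0.56240252 0.1091411  0.08287689] yaw 5.652150220933641 0.014174619454576775 [-0.08811441  0.52246867 -2.88160329]
ax [-9.84886621e-02  9.95138172e-01  3.55562602e-05] exp nose side [[252.77212776 257.46174373]] head [[276.70463441 204.74848009]] g [[263.131793   234.64377944]]
```

View pics/over.png

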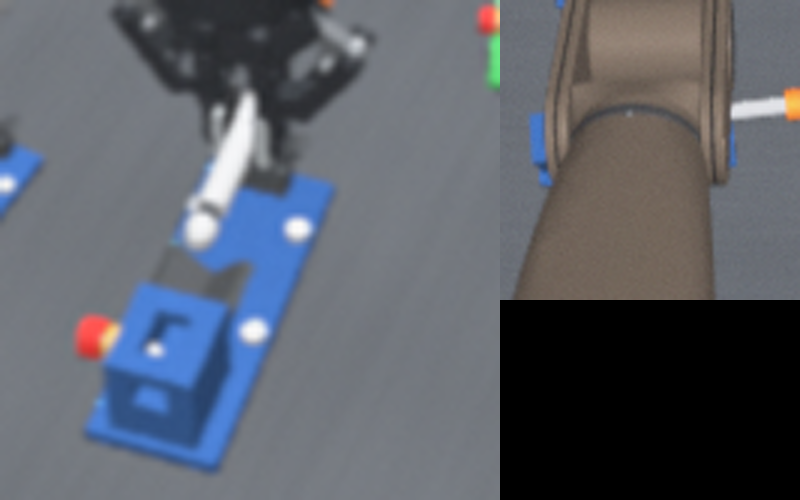

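Run:
```python
from h import *
P=lambda q:(np.array(q,float)+.5)/5-.5+[215,210]
bt=onz("side",P([[137,284],[229,311],[193,388],[105,360]]),.063)
print(bt,np.linalg.norm(np.diff(bt[[0,1,2,3,0]],axis=0),axis=1));c=bt.mean(0)
u=np.array([-.0995,.995]);print("block c",c,"clamp_axis",c[:2]-.094*u)
print("dir of sides",np.degrees(np.arctan2(*( (bt[3]-bt[0])[[1,0]]))),np.degrees(np.arctan2(*((bt[2]-bt[1])[[1,0]]))))
nb=onz("side",P([[202,229]]),.0909)[0];print("nose ball",nb,"expected",[.5624-.0985*.0695,.1091+.995*.0695])
# side-measured lateral of bolts/posts: front V tops
fv=onz("side",P([[172,248],[251,264]]),.052);print("front V inner top",fv)
```

```text
[[0.5779164  0.20230378 0.063     ]
 [0.52922099 0.19958949 0.063     ]
 [0.52573534 0.24792159 0.063     ]
 [0.57167366 0.24974277 0.063     ]] [0.04877099 0.04845763 0.04597441 0.04784799]
block c [0.5511366  0.22488941 0.063     ] clamp_axis [0.5604896  0.13135941]
dir of sides 97.49676111566815 94.12496007968444
nose ball [0.552536   0.17832046 0.0909    ] expected [0.55555425, 0.1782525]
front V inner top [[0.57621239 0.16734463 0.052     ]
 [0.53532251 0.16103568 0.052     ]]
```

Both views agree on the clamp axis (x 0.5605, y 0.127–0.131), and the rod hangs over it. Lower it 3 mm further back for margin.

Emit:
servo_tool(
  deltas=[
    [0, 0, -0.003, -0.01, 0],
    [0, 0, -0.003, -0.02, 0],
    [0, 0, -0.003, -0.028, 0],
    [0, 0, -0.003, -0.034, 0],
    [0, 0, -0.003, -0.038, 0],
    [0, 0, -0.003, -0.041, 0],
    [0, 0, -0.003, -0.043, 0],
    [0, 0, -0.003, -0.043, 0],
    [0, 0, -0.003, -0.043, 0],
  ],
  grip_force=30,
)

```text
t: 6.93
eef_pos: [0.5634, 0.1068, 0.0408]
ee_rot: [[-0.099, 0.995, 0.002], [0.995, 0.099, 0.0], [-0.0, 0.002, -1.0]]
contact_force: [1.3, -0.1, -1.8]
gripper_width: 0.0141
grip_force: 58.7
```

```bash
python3 look.py low
```

```text
6.9333 [0.56340264 0.10680732 0.04080672] yaw 5.7079564870953154 0.014140093138876857 [ 1.33946668 -0.10919111 -1.80126022]
ax [-9.94579286e-02  9.95041768e-01 -3.18505755e-07] exp nose side [[253.60020174 267.3217755 ]] head [[276.85255969 214.9289086 ]] g [[263.65294512 244.67059471]]
```

View pics/low.png

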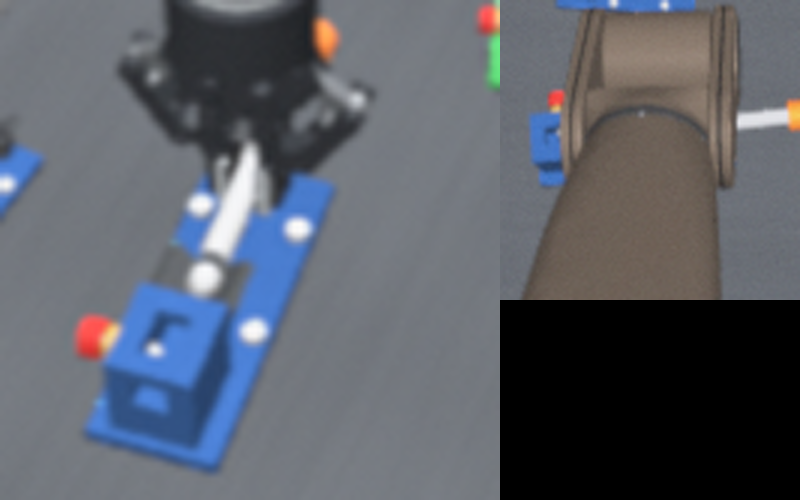

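The nose (crop (203,278)) lies in the front V short of the block. Settle 1.5 mm more and let go.

Emit:
servo_tool(
  deltas=[
    [0, 0, 0, -0.0015, 0],
    [0, 0, 0, -0.0015, 0],
    [0, 0, 0, -0.0015, 0],
    [0.25, 0, 0, -0.0015, 0],
    [0.4, 0, 0, -0.0015, 0],
    [0.55, 0, 0, -0.0015, 0],
    [0.6, 0, 0, -0.0015, 0],
    [0.6, 0, 0, -0.0015, 0],
    [0.6, 0, 0, -0.0015, 0],
    [0.6, 0, 0, -0.0015, 0],
    [0.6, 0, 0, -0.0015, 0],
    [0.6, 0, 0, -0.0015, 0],
    [0.6, 0, 0, -0.0015, 0],
    [0.6, 0, 0, -0.0015, 0],
  ],
)

```text
t: 8.2
eef_pos: [0.5627, 0.1068, 0.0388]
ee_rot: [[-0.1, 0.995, -0.0], [0.995, 0.1, -0.0], [-0.0, -0.0, -1.0]]
contact_force: [-0.7, -0.6, -0.6]
gripper_width: 0.0514
grip_force: 0.0
```

Emit:
servo_tool(
  deltas=[
    [0.6, 0, 0, 0.01, 0],
    [0.6, 0, 0, 0.03, 0],
    [0.6, 0, 0, 0.05, 0],
    [0.6, 0, 0, 0.07, 0],
    [0.6, 0, 0, 0.09, 0],
    [0.6, 0.003, -0.03, 0.1, 0],
    [0.6, 0.006, -0.06, 0.1, 0],
    [0.4, 0.009, -0.09, 0.1, 0],
    [0.2, 0.012, -0.12, 0.1, 0],
    [0, 0.015, -0.15, 0.1, 0],
    [0, 0.018, -0.18, 0.1, 0],
    [0, 0.019, -0.19, 0.1, 0],
    [0, 0.019, -0.19, 0.1, 0],
    [0, 0.019, -0.19, 0.1, 0],
    [0, 0.019, -0.19, 0.1, 0],
  ],
)

```text
t: 9.45
eef_pos: [0.5814, -0.082, 0.1389]
ee_rot: [[-0.101, 0.995, -0.0], [0.995, 0.101, 0.001], [0.001, -0.0, -1.0]]
contact_force: [0.1, 0.5, -0.7]
gripper_width: -0.0
grip_force: 0.0
```

```bash
python3 look.py laid
python3 - <<'E'
import cv2,numpy as np
b=cv2.imread("pics/laid_s.png");a=cv2.imread("pics/laid_t.png")
o=np.zeros((600,800,3),np.uint8);o[:,:400]=cv2.resize(b[180:300,225:305],None,fx=5,fy=5,interpolation=cv2.INTER_CUBIC)
o[:400,400:]=cv2.resize(a[170:270,200:300],None,fx=4,fy=4,interpolation=cv2.INTER_CUBIC)
cv2.imwrite("pics/laid2.png",o)
E
```

```text
9.45 [ 0.58144817 -0.08202235  0.13885924] yaw 5.769435888915994 -3.137475925894648e-05 [ 0.09076779  0.52748855 -0.73535125]
ax [-1.00525282e-01  9.94934248e-01  7.13722943e-04] exp nose side [[276.84827299 188.72706247]] head [[297.23772087 144.85809202]] g [[285.64604454 169.79830338]]
```

View pics/laid2.png

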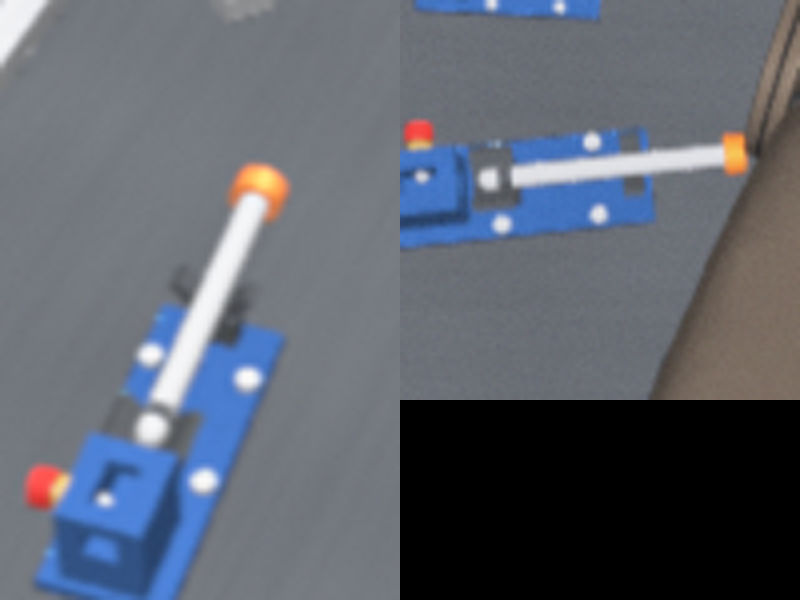

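Run:
```python
from h import *
P=lambda q:(np.array(q,float)-[400,0]+.5)/4-.5+[200,170]
Q=onz("top",P([[477,179],[724,154.5],[748,153]]),.045);print(Q,np.linalg.norm(Q[0]-Q[2]))
d=Q[0]-Q[2];print("yaw",np.degrees(np.arctan2(d[1],d[0])))
S=lambda q:(np.array(q,float)+.5)/5-.5+[225,180]
print("side nose ball ctr",onz("side",S([[151,429]]),.045),"head",onz("side",S([[257,190]]),.045))
```

```text
[[ 0.55698245  0.18505245  0.045     ]
 [ 0.57288863  0.01101241  0.045     ]
 [ 0.57380165 -0.00594875  0.045     ]] 0.1917403094909865
yaw 95.03237645839872
side nose ball ctr [[0.55693466 0.17462857 0.045     ]] head [[0.57408499 0.00268619 0.045     ]]
```

The rod lies in both Vs (nose tip about 55 mm ahead of clamp_axis, about 13 mm short of the mouth). Lower the shut fingers behind the head.

Emit:
servo_tool(
  deltas=[
    [0, -0.001, 0.01, -0.02, 0],
    [0, -0.002, 0.02, -0.04, 0],
    [0, -0.002, 0.02, -0.06, 0],
    [0, -0.002, 0.02, -0.08, 0],
    [0, -0.002, 0.02, -0.092, 0],
    [0, -0.002, 0.02, -0.098, 0],
    [0, -0.002, 0.02, -0.098, 0],
    [0, -0.002, 0.02, -0.098, 0],
    [0, -0.003, 0.026, -0.098, 0],
    [0, -0.004, 0.032, -0.098, 0],
    [0, -0.0045, 0.038, -0.098, 0],
    [0, -0.005, 0.042, -0.098, 0],
    [0, -0.005, 0.042, -0.098, 0],
    [0, -0.005, 0.042, -0.098, 0],
  ],
)

```text
t: 10.72
eef_pos: [0.5768, -0.0408, 0.0411]
ee_rot: [[-0.101, 0.995, 0.0], [0.995, 0.101, -0.0], [-0.0, 0.0, -1.0]]
contact_force: [-0.0, -0.5, 0.3]
gripper_width: -0.0002
grip_force: 0.0
```

```bash
python3 look.py pre
python3 - <<'E'
import cv2
b=cv2.imread("pics/pre_s.png")
cv2.imwrite("pics/pre2.png",cv2.resize(b[180:300,225:325],None,fx=5,fy=5,interpolation=cv2.INTER_CUBIC))
E
```

```text
10.7167 [ 0.57676509 -0.04082791  0.04109753] yaw 5.769310957922519 -0.0001629955536418866 [-0.00673555 -0.49497243  0.26227045]
ax [-1.00523309e-01  9.94934679e-01 -2.22752266e-04] exp nose side [[272.70318364 225.49225939]] head [[292.84479982 179.83572802]] g [[281.38071433 205.82219129]]
```

View pics/pre2.png

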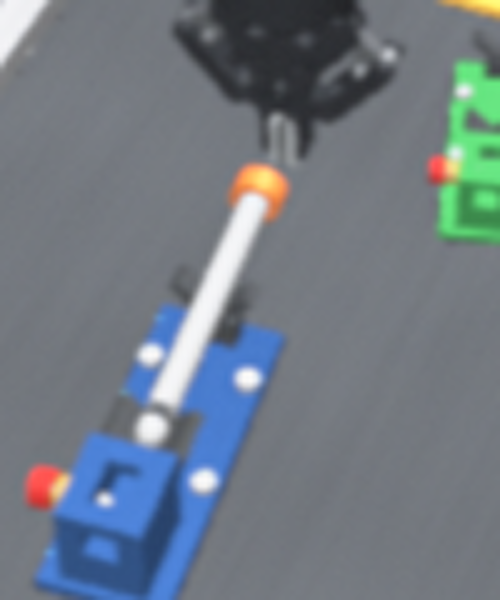

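Shut fingers stand at crop (285,140), in line behind the orange head (260,190). Push slowly along the axis.

Emit:
servo_tool(
  deltas=[
    [0, -0.0005, 0.005, 0, 0],
    [0, -0.001, 0.01, 0, 0],
    [0, -0.0015, 0.015, 0, 0],
    [0, -0.002, 0.02, 0, 0],
    [0, -0.0023, 0.0235, 0, 0],
    [0, -0.0027, 0.027, 0, 0],
    [0, -0.003, 0.03, 0, 0],
    [0, -0.0033, 0.033, 0, 0],
    [0, -0.0036, 0.036, 0, 0],
    [0, -0.0039, 0.039, 0, 0],
    [0, -0.0042, 0.042, 0, 0],
    [0, -0.0045, 0.045, 0, 0],
    [0, -0.0048, 0.048, 0, 0],
    [0, -0.0051, 0.051, 0, 0],
    [0, -0.0051, 0.051, 0, 0],
  ],
)

```text
t: 12.07
eef_pos: [0.5716, 0.0104, 0.0408]
ee_rot: [[-0.1, 0.995, 0.0], [0.995, 0.1, 0.0], [0.0, 0.0, -1.0]]
contact_force: [0.4, 0.1, -0.4]
gripper_width: -0.0002
grip_force: 0.0
```

Emit:
servo_tool(
  deltas=[
    [0, -0.0002, 0.002, 0, 0],
    [0, -0.0004, 0.004, 0, 0],
    [0, -0.0006, 0.006, 0, 0],
    [0, -0.0008, 0.008, 0, 0],
    [0, -0.001, 0.01, 0, 0],
    [0, -0.0012, 0.012, 0, 0],
    [0, -0.0014, 0.014, 0, 0],
    [0, -0.0016, 0.016, 0, 0],
    [0, -0.0018, 0.018, 0, 0],
    [0, -0.002, 0.02, 0, 0],
    [0, -0.0022, 0.022, 0, 0],
    [0, -0.0024, 0.024, 0, 0],
  ],
)

```text
t: 13.07
eef_pos: [0.5705, 0.0309, 0.0415]
ee_rot: [[-0.101, 0.995, 0.003], [0.995, 0.101, -0.006], [-0.006, 0.002, -1.0]]
contact_force: [1.2, -10.9, 0.6]
gripper_width: -0.0002
grip_force: 5.5
```

```bash
python3 look.py mid
python3 - <<'E'
import cv2
b=cv2.imread("pics/mid_s.png")
cv2.imwrite("pics/mid2.png",cv2.resize(b[180:300,225:325],None,fx=5,fy=5,interpolation=cv2.INTER_CUBIC))
E
```

```text
13.0667 [0.5705197  0.03089619 0.04149486] yaw 5.819907849641531 -0.00020649707672309005 [  1.17269561 -10.90477575   0.6398136 ]
ax [-0.10138578  0.99482926 -0.00597171] exp nose side [[263.71623596 245.03614807]] head [[285.20484136 195.98340356]] g [[272.98657502 223.87439011]]
```

View pics/mid2.png

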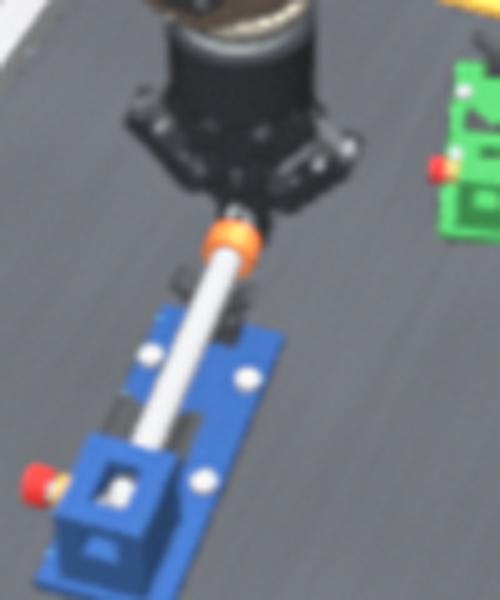

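The nose shows in the block's window (crop (120,490)), the red knob has moved out (40,485), and the head is still short of the rear V; 11 N resistance is the plunger. Keep pushing, in small steps.

Emit:
servo_tool(
  deltas=[
    [0, -0.0002, 0.002, 0, 0],
    [0, -0.0004, 0.004, 0, 0],
    [0, -0.0006, 0.006, 0, 0],
    [0, -0.0008, 0.008, 0, 0],
    [0, -0.0009, 0.009, 0, 0],
    [0, -0.001, 0.01, 0, 0],
    [0, -0.0011, 0.011, 0, 0],
    [0, -0.0012, 0.012, 0, 0],
    [0, -0.0012, 0.012, 0, 0],
  ],
)

```text
t: 13.92
eef_pos: [0.5679, 0.0458, 0.0408]
ee_rot: [[-0.1, 0.995, -0.0], [0.995, 0.1, -0.0], [-0.0, -0.0, -1.0]]
contact_force: [0.7, -3.5, -0.3]
gripper_width: 0.0001
grip_force: 1.3
```

Emit:
servo_tool(
  deltas=[
    [0, -0.0001, 0.001, 0, 0],
    [0, -0.0002, 0.002, 0, 0],
    [0, -0.0003, 0.003, 0, 0],
    [0, -0.0003, 0.003, 0, 0],
  ],
)

```text
t: 14.25
eef_pos: [0.5679, 0.0464, 0.0409]
ee_rot: [[-0.102, 0.995, 0.0], [0.995, 0.102, -0.005], [-0.005, -0.0, -1.0]]
contact_force: [-0.0, -10.6, -1.0]
gripper_width: 0.0001
grip_force: 5.7
```

Emit:
servo_tool(
  deltas=[
    [0, -0.0002, 0.002, 0, 0],
    [0, -0.0004, 0.004, 0, 0],
    [0, -0.0005, 0.005, 0, 0],
    [0, -0.0005, 0.005, 0, 0],
    [0, -0.0005, 0.005, 0, 0],
  ],
)

```text
t: 14.67
eef_pos: [0.568, 0.0465, 0.041]
ee_rot: [[-0.104, 0.995, 0.001], [0.994, 0.104, -0.014], [-0.014, -0.001, -1.0]]
contact_force: [-0.1, -27.1, -1.8]
gripper_width: -0.0001
grip_force: 13.6
```

```bash
python3 look.py home
python3 - <<'E'
import cv2
b=cv2.imread("pics/home_s.png")
cv2.imwrite("pics/home2.png",cv2.resize(b[180:300,225:325],None,fx=5,fy=5,interpolation=cv2.INTER_CUBIC))
E
```

```text
14.6667 [0.56797342 0.04652567 0.0410017 ] yaw 5.972165269867584 -0.0001252731386769979 [ -0.12982421 -27.14574129  -1.77033198]
ax [-0.10404565  0.99447944 -0.01360666] exp nose side [[262.16107398 249.91303058]] head [[283.75180435 199.71658402]] g [[271.47536881 228.25809962]]
```

View pics/home2.png

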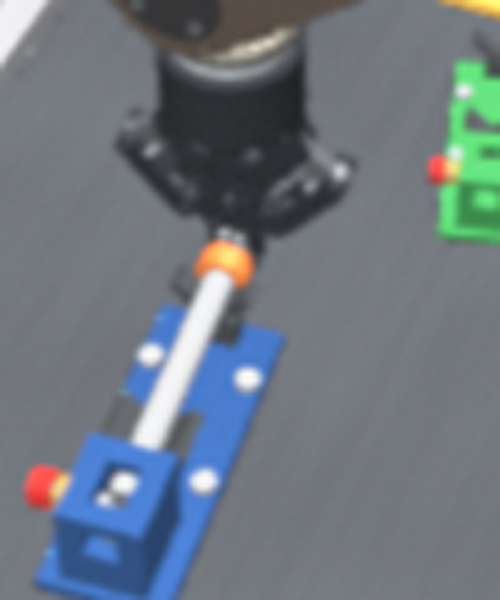

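Hard stop at 27 N without further movement, head against the rear V, red knob back at its original place (45,487): the plunger is in the groove. Back off, check, and hand in.

Emit:
servo_tool(
  deltas=[
    [0, 0.0005, -0.008, 0, 0],
    [0, 0.002, -0.02, 0, 0],
    [0, 0.004, -0.04, 0, 0],
    [0, 0.006, -0.06, 0.01, 0],
    [0, 0.008, -0.08, 0.03, 0],
    [0, 0.01, -0.1, 0.05, 0],
    [0, 0.012, -0.12, 0.07, 0],
    [0, 0.014, -0.14, 0.09, 0],
    [0, 0.014, -0.14, 0.1, 0],
    [0, 0.014, -0.14, 0.1, 0],
    [0, 0.014, -0.14, 0.1, 0],
    [0, 0.014, -0.14, 0.1, 0],
  ],
)

```text
t: 15.77
eef_pos: [0.5801, -0.0848, 0.1391]
ee_rot: [[-0.101, 0.995, -0.003], [0.995, 0.101, 0.002], [0.002, -0.003, -1.0]]
contact_force: [0.0, 0.4, -0.1]
gripper_width: -0.0002
grip_force: 0.0
```

Run:
```python
from h import *
def red(im,x0,x1,y0,y1):
    H=cv2.cvtColor(im[y0:y1,x0:x1],cv2.COLOR_BGR2HSV);m=((H[...,0]<5)|(H[...,0]>172))&(H[...,1]>150)&(H[...,2]>80)
    return np.argwhere(m)[:,::-1].mean(0)+[x0,y0]
im=bot.get_image("side")
for n,i in(("start",cv2.imread("pics/side0.png")),("mid",cv2.imread("pics/mid_s.png")),("now",im)):print(n,red(i,225,243,265,290))
H=cv2.cvtColor(im[220:250,255:285],cv2.COLOR_BGR2HSV);m=(H[...,0]<18)&(H[...,1]>150)&(H[...,2]>120)
c=np.argwhere(m)[:,::-1].mean(0)+[255,220];h=onz("side",[c],.045)[0];print("head c",c,h,"clamp x",(h[1]-.129)/.995,bot.state()["eef_pos"],bot.state()["contact_force"])
```

```text
start [232.72413793 276.93103448]
mid [231.9 276.6]
now [232.72413793 276.93103448]
head c [269.82142857 232.46428571] [0.56742835 0.0588416  0.045     ] clamp x -0.07051095036072318 [ 0.57997563 -0.08470495  0.13884278] [-0.4388482  -0.17326676 -0.28641802]
```

Head centre is near clamp x = -70 mm (home -67), within calibration error. The knob is exactly at its starting pixel.

```bash
python3 -c "
from station import bot
print(bot.job_done())"
```

```text
the job is handed in; nothing more can be done
None
```

I laid the rod in the large blue clamp, let go of it, pushed it to a hard stop with the plunger back in the groove, and handed the job in; the images agree, but no verdict came back.

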